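Jack up the tilting assembly board

ROBOT

A 6-joint arm with a two-finger parallel gripper is mounted at the origin on the work surface. World frame = base frame: x ahead of the robot, y to its left, z up, the work surface at z = 0. Lengths are in m, angles in rad, forces in N, time in s.
With the tool pointing down it reaches from about 0.225 to 0.875 m from the base axis. Payload 3.4 kg.
Tool frame: the origin (TCP) lies at the very end of the fingers, on their centre line; the grasp point (between the pads) lies 19 mm behind it; z points along the fingers, y is the direction in which the jaws open and shut (so a half turn about z gives the same grasp; the last joint's range is limited). The gripper opens to 85 mm and grips with 20 to 120 N. Pads are 22 mm wide; open, the fingers measure 114 mm over their backs; the gripper's body (76 mm by 85 mm) begins 54 mm behind the grasp point. The pads swing forward as they close: fully open they stand 13 mm farther back than shut.
Start: joints at [1.217, 0.276, 1.505, -0, 1.361, -0.121], TCP at [0.133, 0.56, 0.231] pointing down, gripper open.
Joint ranges: [-2.89, 2.89], [-0.75, 2.08], [0.22, 2.7], [-1.18, 4.32], [0.11, 2.71], [-2.7, 2.7]. Speed limits (rad/s): [2.57, 2.57, 3.14, 3.14, 3.14, 3.14].

INTERFACE

Orientations are given as a unit quaternion [w, x, y, z].
In Python, from rig import get_state, get_image, calibration, sign_off gives the robot as it stands. The module is installed in compiled form; this text tells all that it offers.
- The arm moves only by the tool drive_tool, never from a script. Its argument "targets" is one flat list of numbers, 7 for each row, row after row: the turn, a rotation vector about the tool's x, y, z in degrees, then the shift along the tool's x, y, z in mm, then the opening, from 0 (shut) to 1 (fully open). In form: [wx, wy, wz, tx, ty, tz, fingers, wx, wy, wz, tx, ty, tz, fingers, ...]. A call has 1 to 12 rows; each row shifts and turns the commanded pose from where the row before left it, along the tool's axes as they then stand; what a row does not reach is not made up. A row lasts 1/8 s, in which the tool goes at most 62.5 mm and 10.7 degrees, less where a joint would pass 70% of its speed; a pose out of reach is approached as far as the arm can. A call is refused whole if a number of a shift passes 62.5 or a number of a turn 10.7, either way. A call with a gripper value outside its range is refused whole. The fingers move at their own pace and stop on an object; "grip_force" is the grip in N (left out, the last holds). Time passes only in rows, so rows that do not move let the fingers close. It gives the time, the measured TCP pose, the force and the opening at its end, in the units of the state.
- get_state(): the state, without advancing time (a new reading comes with each control period).
- get_image(name): name is "side" or "top" or "wrist"; returns the picture (420x560x3 uint8, red, green, blue); there is no depth.
- calibration(name): a dict with "mtx" (3x3 intrinsics, pixels), "world_to_cam" (4x4, takes a point from world to camera coordinates); the wrist camera has in their place "hand_eye" (4x4, takes a point from camera to tool coordinates, whose origin is the TCP and whose axes are the flange's). Camera axes: x right, y down, z forward; pixel columns grow to the right and rows downward; lengths in m; the calibration is good to about 2 mm. A picture is of the moment at which its call begins: read the wrist's pose just before it. calibration takes no time and is no camera call.
- sign_off(): hands the job in, once; it reports no verdict.
The state is a dict: "clock": time; "qpos": joint angles; "qd": joint speeds; "effort": joint torques, N m; "position": TCP position; "ee_rot": TCP orientation; "contact_force": force on the tool from outside, world axes, zero at the start; "moment": the same for the moment, N m; "width": finger opening in m.
Only numpy, scipy, OpenCV 4.12 (cv2) and the standard library are available. Lean on these libraries where they do the work, as an engineer would, in place of code of your own. Each camera call takes 0.05 s, during which the arm holds its last target.

TASK

Swing the red turnbutton fully across so that it points over the blue-panelled picture frame and secures it on the tilting board. Then set the red hand jack flat on the bench with its round saddle centred under the yellow lift lug, pump the black-padded handle fully down once and let it come all the way up, then press it fully down again and finish while still holding it down, with the board raised on the jack and the other things on the bench left where they are.

Things in the scene. Friction and masses are not known exactly. Their poses are not given: they have to be found in the camera images.
- fixture: Fixed wooden stand of the tilting board; origin on the bench at the stand's centre, z up. All 'fixture' positions here are in this frame. The plywood board (300 along x, 260 along y, 15 thick) lies on it, underside 70 and top 85 above the bench, hinged along its +y edge; its -y edge, with the yellow lug, is the one to lift. Stand rails stay at y > -80 mm, so the bench is free under the lug.
- board (a joint): Tilt of the board about its hinge (y=+130, z=77.5 mm of the fixture): 0 = lying flat, about 0.1 rad when the jack is fully pumped. Falls back by its weight (4.5 to 5.5 N at the lug).
- frame_seat (a point): Point on the board where the picture frame's centre belongs (fixture x=0, y=+15, 94 mm above the bench with the board flat).
- frame_center (a point): Centre of the loose picture frame, 200 x 160 x 18 mm, light wood with blue panel, 0.2 to 0.42 kg; it already lies in place on the board, between 10 mm high cleats, top 103 mm above the bench, its -y edge 20 mm from the turnbutton's pivot.
- turnbutton (a joint): Angle of the turnbutton about the board's upward normal, seen from above anticlockwise positive: 0 = its bar points along fixture +x (frame free), 1.57 (stop) = bar points along fixture +y, over the frame. Starts between 0 and 0.2. Stays where left (friction 0.03 N m).
- fin_top (a point): Middle of the top of the turnbutton's upright fin, straight above its pivot (fixture x=0, y=-85), 139.5 mm above the bench; x axis along the bar, z up. The red fin is 36 long (along the bar), 9 thick and 26 high above the bar, so it can be pinched from above or pushed; the bar under it is 64 x 18 x 7 mm, its long end 48 mm from the pivot.
- lift_mark (a point): The yellow steel lug (56 wide along x, 10 thick) sticks 56 mm out of the middle of the board's -y edge. This is its lift point, on the lug's underside, under the black ring on its top: fixture x=0, y=-158, 70 mm above the bench with the board flat. Axes as the fixture's.
- jack: Loose red hand jack, 0.76 to 0.96 kg in all; origin at the centre of the base's underside; local +y is the nose with the saddle, -y the pump handle, z up. Base 70 (x) x 250 (y) x 10 mm. Tower 40 (x) x 36 (y) mm, centred at y=+25, top 125 mm above the base's underside. To be set with +y pointing roughly as the fixture's +y, nose under the lug.
- jack_grip (a point): Point on the axis of the jack's tower, 105 mm above the base's underside, 20 mm under the tower's top: the place to grip it from above, across its 40 mm width (jack x). Axes as the jack's.
- saddle_top (a point): Centre of the top of the jack's round steel saddle (36 mm diameter): jack x=0, y=+95, 58 mm above the base's underside with the handle up. It rises 80 mm per rad of handle (40 mm in all) and goes down with the handle.
- pump (a joint): Pump handle: 0 = up (sloping up 0.5 rad towards jack -y), 0.5 = fully down (level, on its stop). Springs back up by itself when let go; holding it down under load takes about 7 N at the pad.
- pump_grip: Black rubber pad at the end of the pump handle, 44 (x) x 36 x 12 mm, origin at its centre, 105 mm from the handle's pivot (jack y=+5, z=75 mm). Tilts with the handle.
- pump_pad (a point): Middle of the top of that rubber pad, 6 mm above its centre along the pad's own normal: with the handle up about 131 mm above the bench, with it fully down 81 mm, at jack y=-100.
- screwdriver: Bystander: orange-handled screwdriver lying on the bench; leave alone.
- paint_tin: Bystander: green tin with a white lid, 72 mm diameter, 75 high; leave alone.
- tape_measure: Bystander: blue tape measure, 70 x 40 x 60 mm; leave alone.
- sanding_block: Bystander: wooden sanding block, 100 x 60 x 26 mm; leave alone.

How it is judged:
By the outcome, as a careful person would: the job done as asked, in the order asked, and still so for the second after the job is handed in, while the arm keeps its last pose, push and grip.
It also fails if it takes over 67 s, if anything falls off the work surface, if the arm or the gripper's body presses on something with over 40 N, if the wrist force passes 120 N, or if a joint passes its speed limit or range.

## Working session

There is one attempt and no reset: what is moved stays moved. The work goes in short steps, Python scripts to look and compute and a tool call to move; the robot and the scene stay as the last step left them, time stands still between calls to the robot, and variables do not carry over. Pictures are saved under pics/ and viewed, and the job is handed in when it is done.

Besides the shell and the picture viewer there is one more tool, called after "Call:" by a JSON object that holds its "fn" and its "kwargs", one argument or row to a line. drive_tool: Moves the arm, as the interface text tells. Its arguments: {"type":"object","properties":{"targets":{"type":"array"},"grip_force":{"type":"number"}},"required":["targets"]}

```bash
mkdir -p pics; python3 - <<'E'
from rig import *
import cv2
s=get_state();print(s)
for n in("side","top","wrist"):
    im=get_image(n);cv2.imwrite(f"pics/{n}0.png",im[:,:,::-1])
    print(n,calibration(n))
E
```

```text
{'clock': 0.0, 'qpos': array([ 1.21696641e+00,  2.76559109e-01,  1.50615283e+00, -1.59025850e-05,
        1.36068762e+00, -1.21025092e-01]), 'qd': array([ 0.00131771, -0.00017338, -0.0001569 ,  0.00140441, -0.00100424,
        0.00147552]), 'effort': array([-1.43624598e-03, -4.16774118e+01, -2.45797294e+01, -2.29840653e-04,
        1.10629937e-02,  3.55433247e-05]), 'position': array([0.13249382, 0.55897377, 0.23045233]), 'ee_rot': array([-2.04937887e-04,  1.16138022e-01,  9.93232673e-01, -8.79935496e-04]), 'contact_force': array([-0.21076783,  0.80996809,  0.73219416]), 'moment': array([-0.0424993 ,  0.00108865, -0.04810492]), 'width': 0.08554436588108348}
side {'mtx': array([[394.95828125,   0.        , 285.87610844],
       [  0.        , 394.95828125, 207.23047188],
       [  0.        ,   0.        ,   1.        ]]), 'world_to_cam': array([[-0.99046693, -0.13742094,  0.00952601,  0.55745519],
       [-0.11149413,  0.75914333, -0.64130373,  0.13076536],
       [ 0.08089695, -0.63625223, -0.76722799,  0.93326293],
       [ 0.        ,  0.        ,  0.        ,  1.        ]])}
top 
[... 247 characters left out ...]
[-0.98475623,  0.00641225, -0.17382192,  0.54575274],
       [ 0.17389886,  0.01452139, -0.98465644,  1.21121282],
       [ 0.        ,  0.        ,  0.        ,  1.        ]])}
wrist {'mtx': array([[314.18009285,   0.        , 279.93101562],
       [  0.        , 314.18009285, 212.17969724],
       [  0.        ,   0.        ,   1.        ]]), 'hand_eye': array([[ 5.47369863e-04, -9.45287056e-01, -3.26239303e-01,
         8.26623364e-02],
       [ 9.99999254e-01,  8.73772256e-04, -8.53962557e-04,
         1.36695805e-03],
       [ 1.09229860e-03, -3.26238592e-01,  9.45286828e-01,
        -1.42266165e-01],
       [ 0.00000000e+00,  0.00000000e+00,  0.00000000e+00,
         1.00000000e+00]])}
```

View pics/top0.png

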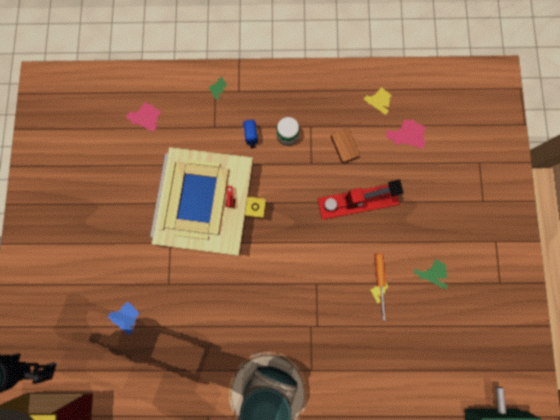

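View pics/side0.png

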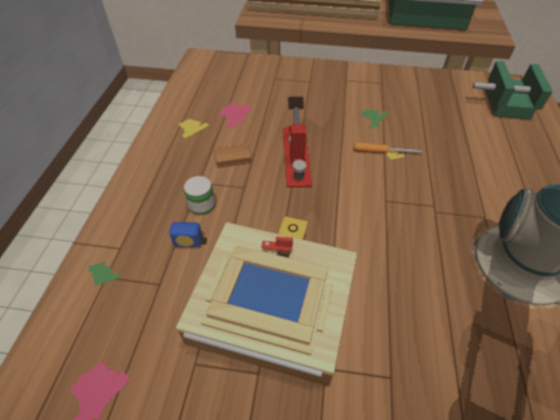

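View pics/wrist0.png

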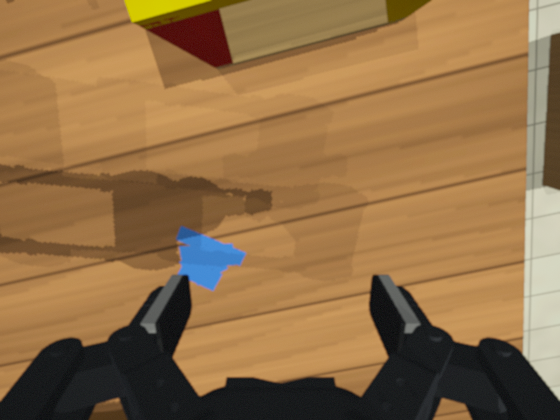

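The top view shows the lug ring at about (256,207), the fin at (231,196), the saddle at (331,205), the pump pad at (396,188) and the jack tower at (356,198). I'll measure these next.

```bash
cat > h.py <<'E'
import numpy as np, cv2
from rig import *
from scipy.spatial.transform import Rotation as R
def cam(n,st=None):
    c=calibration(n);K=c['mtx']
    if n=='wrist':
        q=st['ee_rot'];T=np.eye(4);T[:3,:3]=R.from_quat([q[1],q[2],q[3],q[0]]).as_matrix();T[:3,3]=st['position']
        W=np.linalg.inv(T@c['hand_eye'])
    else: W=c['world_to_cam']
    return K,W
def plane(C,uv,z):
    K,W=C;M=np.linalg.inv(W);d=M[:3,:3]@np.linalg.inv(K)@[uv[0],uv[1],1];o=M[:3,3]
    return o+d*(z-o[2])/d[2]
def tri(C1,u1,C2,u2):
    X=cv2.triangulatePoints(C1[0]@C1[1][:3],C2[0]@C2[1][:3],np.float64(u1),np.float64(u2)).ravel();return X[:3]/X[3]
def proj(C,X):
    p=C[0]@(C[1][:3,:3]@X+C[1][:3,3]);return p[:2]/p[2]
def tcp(st):
    q=st['ee_rot'];return R.from_quat([q[1],q[2],q[3],q[0]]).as_matrix(),st['position']
def row(st,X):  # shift in tool axes to bring TCP to X, mm
    r,p=tcp(st);return r.T@(np.asarray(X)-p)*1000
E
python3 - <<'E'
from h import *
t=cv2.imread('pics/top0.png');s=cv2.imread('pics/side0.png')
cv2.imwrite('pics/ct.png',cv2.resize(t[140:260,145:265],None,fx=5,fy=5,interpolation=2))
cv2.imwrite('pics/ct2.png',cv2.resize(t[170:230,305:415],None,fx=7,fy=7,interpolation=2))
cv2.imwrite('pics/cs.png',cv2.resize(s[90:260,235:335],None,fx=3.5,fy=3.5,interpolation=2))
def masks(im):
    h=cv2.cvtColor(im,cv2.COLOR_BGR2HSV);H,S,V=cv2.split(h)
    return {'red':((H<6)|(H>174))&(S>180)&(V>90),'yel':(abs(H.astype(int)-27)<5)&(S>170)&(V>150),'blue':(abs(H.astype(int)-115)<12)&(S>150)&(V>60)}
for n,im in(('top',t),('side',s)):
    for k,m in masks(im).items():
        nn,l,st,c=cv2.connectedComponentsWithStats(m.astype(np.uint8))
        for i in range(1,nn):
            if st[i,4]>12: print(n,k,st[i],c[i].round(1))
E
```

```text
top red [ 318  185   82   34 1211] [356.5 202.4]
top red [227 191   6  16  86] [229.4 199.1]
top yel [246 197  19  20 151] [256.4 206. ]
top yel [ 32 415  23   5  98] [ 43.2 417.1]
top blue [244 121  13  21 213] [249.9 130.8]
top blue [ 178  175   37   47 1321] [196.4 197.8]
top blue [110 305  26  28 259] [124.3 318.2]
side red [284 125  24  44 350] [295.2 144.8]
side red [287 170   7  10  26] [290.1 174.3]
side red [305 171   5   6  14] [307.  173.4]
side red [288 180   6   6  17] [290.2 183.1]
side red [293 181  14   5  23] [299.5 183.5]
side blue [171 223  27  12 177] [182.6 227.9]
```

View pics/ct.png

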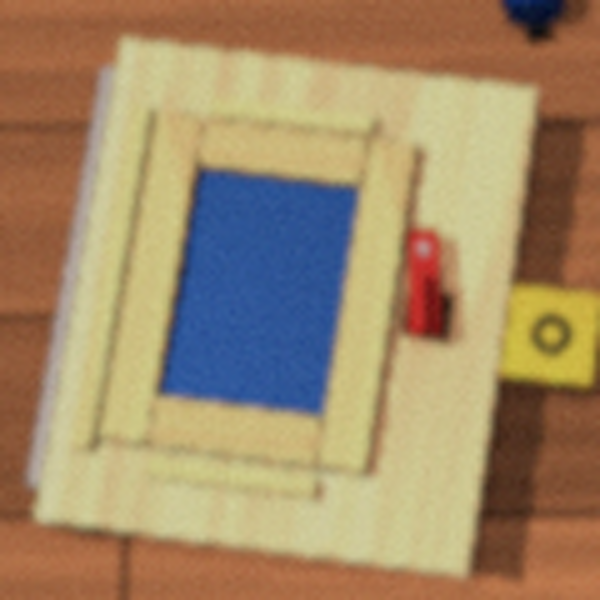

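View pics/ct2.png

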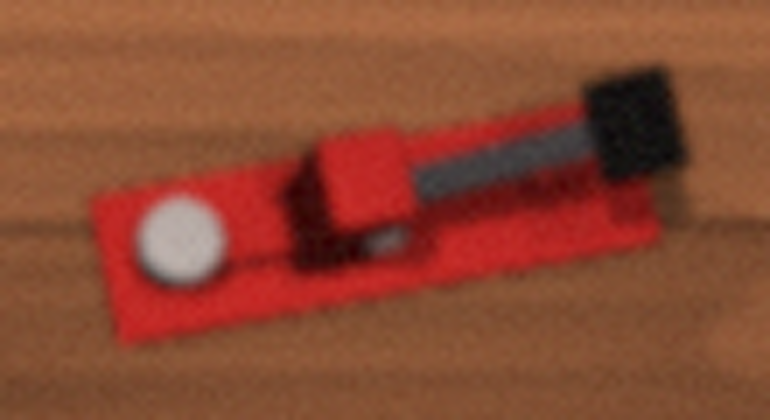

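View pics/cs.png

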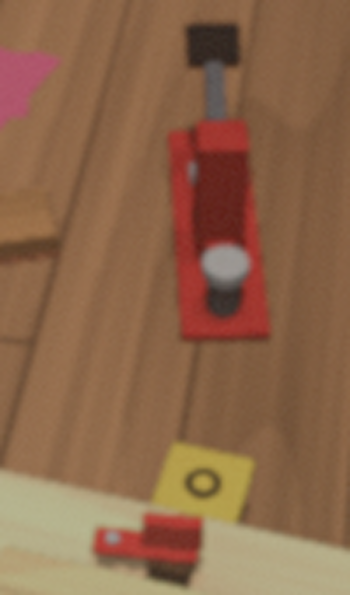

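```bash
python3 - <<'E'
from h import *
T=cam('top');S=cam('side')
ct=lambda x,y:(145+x/5-.4,140+y/5-.4)
c2=lambda x,y:(305+x/7-.4,170+y/7-.4)
cs=lambda x,y:(235+x/3.5-.36,90+y/3.5-.36)
np.set_printoptions(precision=4,suppress=True)
print('ring',plane(T,ct(551,333),.080),plane(S,cs(203,483),.080),tri(T,ct(551,333),S,cs(203,483)))
bc=[plane(T,ct(*p),.085) for p in((121,37),(538,88),(468,577),(36,522))]
print('board',np.array(bc)); c=np.mean(bc,0);
print('fixture c',c, [np.linalg.norm(bc[i]-bc[i-1]) for i in range(4)])
b=[ (bc[0]-bc[1])+(bc[3]-bc[2]) , (bc[0]-bc[3])+(bc[1]-bc[2])]
yaw=np.arctan2(b[1][1],b[1][0]), np.arctan2(-b[0][0],b[0][1]);print('yaw',yaw)
print('fin top',plane(T,ct(433,305),.1395))
bl=plane(T,(196.4,197.8),.1);print('blue',bl)
print('saddle',plane(T,c2(181,240),.058),plane(S,cs(226,262),.058),tri(T,c2(181,240),S,cs(226,262)))
print('tower',plane(T,c2(367,178),.125))
print('tower side',plane(S,cs(222,136),.125))
print('pad',plane(T,c2(636,123),.1275),plane(S,cs(213,45),.1275),tri(T,c2(636,123),S,cs(213,45)))
print('base cor',[plane(T,c2(*p),.01) for p in((93,195),(122,345),(660,238))])
for n,uv,z in(('tin',(288,127),.075),('tape',(250,128),.06),('sand',(345,145),.026)):print(n,plane(T,uv,z))
E
```

```text
ring [0.5456 0.0339 0.08  ] [0.5432 0.0359 0.08  ] [0.5446 0.0342 0.0782]
board [[0.7309 0.2984 0.085 ]
 [0.6963 0.0422 0.085 ]
 [0.4002 0.0815 0.085 ]
 [0.4336 0.3365 0.085 ]]
fixture c [0.5652 0.1896 0.085 ] [np.float64(0.29974105278959795), np.float64(0.2585382739242235), np.float64(0.2986733937956874), np.float64(0.2571377160331632)]
yaw (np.float64(-0.12986636755746678), np.float64(-0.1324119099156813))
fin top [0.5515 0.0978 0.1395]
blue [0.5683 0.2058 0.1   ]
saddle [ 0.5552 -0.1949  0.058 ] [ 0.5541 -0.1924  0.058 ] [ 0.555  -0.1951  0.0556]
tower [ 0.5682 -0.2636  0.125 ]
tower side [ 0.5672 -0.2585  0.125 ]
pad [ 0.59   -0.3744  0.1275] [ 0.5877 -0.3686  0.1275] [ 0.5897 -0.3756  0.1229]
base cor [array([ 0.5851, -0.1618,  0.01  ]), array([ 0.5164, -0.1732,  0.01  ]), array([ 0.5636, -0.4162,  0.01  ])]
tin [ 0.7957 -0.0679  0.075 ]
tape [0.7994 0.0513 0.06  ]
sand [ 0.7524 -0.2507  0.026 ]
```

Board and jack sizes check out: sides 299x258 mm against the nominal 300x260, and tower to saddle 69 mm against 70. Next I'll move over the fin.

Call:
{"fn": "drive_tool", "kwargs": {
  "targets": [0, 0, 0, -43, -28.7, 0, 1, 0, 0, 0, -43, -28.7, 0, 1, 0, 0, 0, -43, -28.7, 0, 1, 0, 0, 0, -43, -28.7, 0, 1, 0, 0, 0, -43, -28.7, 0, 1, 0, 0, 0, -43, -28.7, 0, 1, 0, 0, 0, -43, -28.7, 0, 1, 0, 0, 0, -43, -28.7, 0, 1, 0, 0, 0, -43, -28.7, 0, 1, 0, 0, 0, -43, -28.7, 0, 1, 0, 0, 0, -43, -28.7, 0, 1, 0, 0, 0, -43, -28.7, 0, 1]
}}

```text
clock: 1.65
position: [0.5561, 0.104, 0.231]
ee_rot: [-0.0, 0.116, 0.993, 0.0]
contact_force: [0.4, 0.5, 0.8]
width: 0.0856
```

Call:
{"fn": "drive_tool", "kwargs": {
  "targets": [0, 0, 10.3, 0, 0, 0, 1, 0, 0, 10.3, 0, 0, 0, 1, 0, 0, 10.3, 0, 0, 0, 1, 0, 0, 10.3, 0, 0, 0, 1, 0, 0, 10.3, 0, 0, 0, 1, 0, 0, 10.3, 0, 0, 0, 1, 0, 0, 10.3, 0, 0, 0, 1, 0, 0, 10.3, 0, 0, 0, 1, 0, 0, 10.3, 0, 0, 0, 1, 0, 0, 10.3, 0, 0, 0, 1, 0, 0, 10.3, 0, 0, 0, 1, 0, 0, 10.3, 0, 0, 0, 1]
}}

```text
clock: 3.15
position: [0.555, 0.1054, 0.2309]
ee_rot: [-0.0, 0.931, 0.364, -0.0]
contact_force: [-0.0, -0.6, -0.6]
width: 0.0855
```

Call:
{"fn": "drive_tool", "kwargs": {
  "targets": [0, 0, 10, 0, 0, 0, 1, 0, 0, 10, 0, 0, 0, 1, 0, 0, 10, 0, 0, 0, 1, 0, 0, 10, 0, 0, 0, 1, 0, 0, 3.5, 0, 0, 0, 1, 0, 0, 0, 0, 0, 0, 1]
}}

```text
clock: 3.9
position: [0.5551, 0.1054, 0.231]
ee_rot: [-0.0, 1.0, -0.003, -0.0]
contact_force: [0.2, -0.0, -0.1]
width: 0.0856
```

```bash
python3 - <<'E'
from h import *
s=get_state();im=get_image('wrist');cv2.imwrite('pics/w1.png',im[:,:,::-1]);np.savez('w1.npz',**s)
r,p=tcp(s);print(s['clock'],p,np.degrees(np.arctan2(r[1,1],r[0,1])),s['qpos'],r[:,2])
im=get_image('top');cv2.imwrite('pics/t1.png',im[:,:,::-1])
C=cam('wrist',s)
for z in (.1395,):print(proj(C,np.array([.5541,.1053,z])))
E
```

```text
3.9 [0.55508559 0.10536117 0.23101414] -90.39414490295013 [6.43737740e-02 2.61344228e-01 1.52634368e+00 9.73539418e-05
 1.35451964e+00 1.64202829e+00] [-6.19728476e-04  5.53338067e-05 -9.99999806e-01]
[280.90634585 219.48106331]
```

View pics/w1.png

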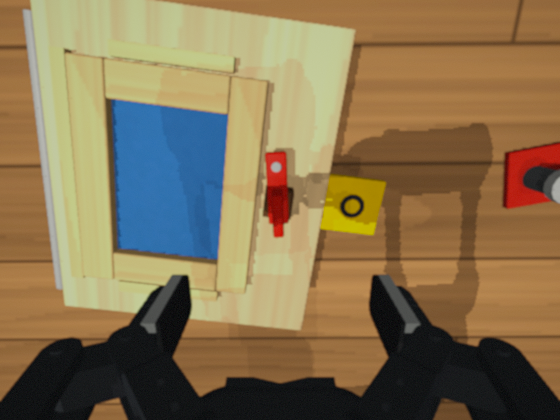

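```bash
python3 - <<'E'
import cv2
t=cv2.imread('pics/w1.png')
cv2.imwrite('pics/w1c.png',cv2.resize(t[140:250,230:400],None,fx=4.5,fy=4.5,interpolation=2))
E
```

```text
(no output)
```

View pics/w1c.png

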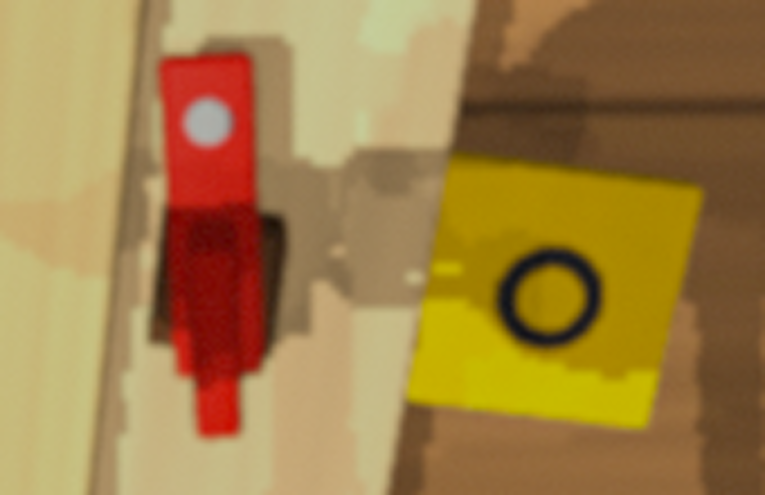

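```bash
python3 - <<'E'
from h import *
s=dict(np.load('w1.npz'));C=cam('wrist',s)
c=lambda x,y:(230+x/4.5-.4,140+y/4.5-.4)
np.set_printoptions(precision=4,suppress=True)
print('fin',plane(C,c(216,333),.1395),plane(C,c(218,435),.1395))
a=plane(C,c(161,60),.1135);b=plane(C,c(177,375),.1135);d=plane(C,c(250,58),.1135);e=plane(C,c(263,375),.1135)
print(a,b,d,e,np.degrees(np.arctan2(*(a-b)[1::-1])),np.degrees(np.arctan2(*(d-e)[1::-1])))
print('bar mid end',(a+d)/2,'screw',plane(C,c(208,122),.1135))
print('ring',plane(C,c(550,298),.08))
print('saddle',plane(C,(555,187),.058))
E
```

```text
fin [0.5591 0.1079 0.1395] [0.5396 0.1077 0.1395]
[0.6028 0.1177 0.1135] [0.5413 0.1159 0.1135] [0.6031 0.1014 0.1135] [0.5412 0.0989 0.1135] 1.7011831896530334 2.312834246263578
bar mid end [0.6029 0.1096 0.1135] screw [0.5913 0.1092 0.1135]
ring [0.5458 0.0356 0.08  ]
saddle [ 0.5577 -0.1784  0.058 ]
```

Call:
{"fn": "drive_tool", "kwargs": {
  "targets": [0, 0, -2.4, 0, 0, 0, 0.5, 0, 0, 0, 0, -1.4, 30, 0.5, 0, 0, 0, 0, 0, 30, 0.5, 0, 0, 0, 0, 0, 30, 0.5, 0, 0, 0, 0, 0, 22, 0.5, 0, 0, 0, 0, 0, 0, 0.5],
  "grip_force": 30
}}

```text
clock: 4.75
position: [0.5538, 0.1067, 0.1176]
ee_rot: [0.0, 1.0, 0.017, -0.002]
contact_force: [-0.5, -0.6, -0.2]
width: 0.0426
```

Call:
{"fn": "drive_tool", "kwargs": {
  "targets": [0, 0, 0, 0, 0, 0, 0, 0, 0, 0, 0, 0, 0, 0, 0, 0, 0, 0, 0, 0, 0, 0, 0, 0, 0, 0, 0, 0, 0, 0, 0, 0, 0, 0, 0]
}}

```text
clock: 5.38
position: [0.5562, 0.1074, 0.1207]
ee_rot: [-0.001, 1.0, 0.017, 0.001]
contact_force: [0.9, 2.2, 6.4]
width: 0.0082
```

Call:
{"fn": "drive_tool", "kwargs": {
  "targets": [0, 0, 0, 0, 0, 0, 0.25, 0, 0, 0, 0, 0, -3.5, 0.25, 0, 0, 0, 0, -0.5, 0, 0, 0, 0, 0, 0, 0, 0, 0, 0, 0, 0, 0, 0, 0, 0, 0, 0, 0, 0, 0, 0, 0]
}}

```text
clock: 6.12
position: [0.5553, 0.1074, 0.123]
ee_rot: [-0.0, 1.0, 0.017, 0.0]
contact_force: [-0.8, 1.1, 4.4]
width: 0.0082
```

Call:
{"fn": "drive_tool", "kwargs": {
  "targets": [0, 0, -8, 0, 0, 0, 0, 0, 0, -10, 0, 0, 0, 0, 0, 0, -10, 0, 0, 0, 0, 0, 0, -10, 0, 0, 0, 0, 0, 0, -10, 0, 0, 0, 0, 0, 0, -10, 0, 0, 0, 0, 0, 0, -10, 0, 0, 0, 0, 0, 0, -8, 0, 0, 0, 0, 0, 0, -5, 0, 0, 0, 0, 0, 0, -3, 0, 0, 0, 0, 0, 0, 0, 0, 0, 0, 0]
}}

```text
clock: 7.5
position: [0.5541, 0.1088, 0.123]
ee_rot: [-0.002, 0.733, 0.681, 0.0]
contact_force: [-3.7, 3.9, 5.6]
width: 0.0081
```

```bash
python3 - <<'E'
from h import *
s=get_state();r,p=tcp(s);print(s['clock'],p,np.degrees(np.arctan2(r[1,1],r[0,1])),s['contact_force'],s['moment'],s['width'])
E
```

```text
7.5 [0.55407899 0.10875539 0.12304825] -4.204220954083323 [-3.66038244  3.89992671  5.63853867] [ 0.72386974  0.47963917 -0.78962304] 0.008108609943474872
```

Call:
{"fn": "drive_tool", "kwargs": {
  "targets": [0, 0, 0, 0, 0, 0, 0.4, 0, 0, 0, 0, 0, 0, 0.4, 0, 0, 0, 0, 0, -30, 0.6, 0, 0, 0, 0, 0, -40, 1, 0, 0, 0, 0, 0, -40, 1, 0, 0, 0, 0, 0, -10, 1, 0, 0, 0, 0, 0, 0, 1]
}}

```text
clock: 8.38
position: [0.5553, 0.1071, 0.2426]
ee_rot: [0.0, 0.732, 0.682, 0.0]
contact_force: [0.4, 0.1, -0.8]
width: 0.0857
```

```bash
python3 - <<'E'
from h import *
s=get_state();im=get_image('wrist');cv2.imwrite('pics/w2.png',im[:,:,::-1]);np.savez('w2.npz',**s)
t=get_image('top');cv2.imwrite('pics/t2.png',cv2.resize(t[140:260,145:265,::-1],None,fx=5,fy=5,interpolation=2))
r,p=tcp(s);print(s['clock'],p,np.degrees(np.arctan2(r[1,1],r[0,1])),s['contact_force'])
E
```

```text
8.375 [0.55530921 0.10705311 0.24261714] -4.039952010752875 [ 0.4103422   0.05798738 -0.82949846]
```

View pics/w2.png

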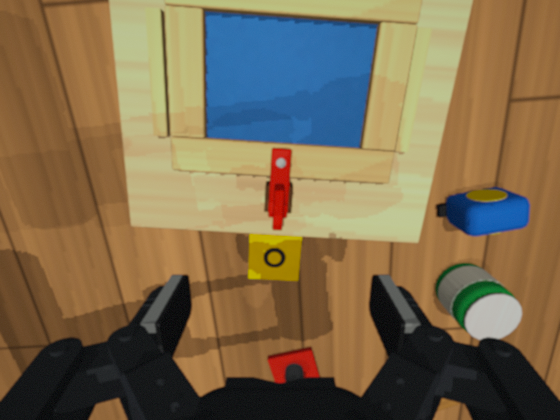

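```bash
python3 - <<'E'
import cv2
t=cv2.imread('pics/w2.png')
cv2.imwrite('pics/w2c.png',cv2.resize(t[130:290,210:340],None,fx=4.5,fy=3.75*1.2,interpolation=2)[:600*2])
print(t[130:290,210:340].shape)
E
```

```text
(160, 130, 3)
```

View pics/w2c.png

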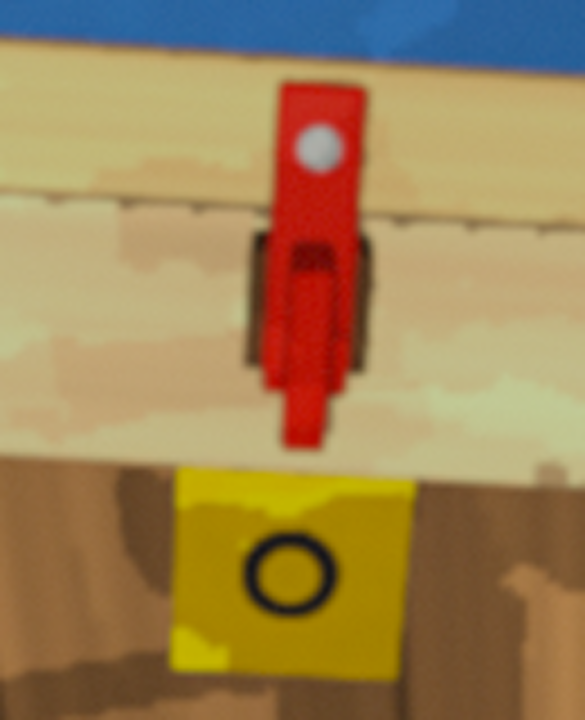

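```bash
python3 - <<'E'
from h import *
s=dict(np.load('w2.npz'));C=cam('wrist',s)
c=lambda x,y:(210+x/4.5-.4,130+y/4.5-.4)
np.set_printoptions(precision=4,suppress=True)
a=lambda p,q:np.degrees(np.arctan2(*(p-q)[1::-1]))
P=lambda x,y,z:plane(C,c(x,y),z)
print('bar',a(P(280,85,.1135),P(264,385,.1135)),a(P(367,87,.1135),P(343,390,.1135)))
print('edge+90',a(P(585,487,.085),P(0,458,.085))+90, 'frame edge', a(P(585,227,.103),P(0,195,.103))+90, 'lug',a(P(178,470,.08),P(171,670,.08)),a(P(414,482,.08),P(399,680,.08)))
print('ring',P(290,575,.08),'barend',P(323,86,.1135))
E
```

```text
bar 82.42203965183073 82.07909419201093
edge+90 82.891824242683 frame edge 82.79216683428527 lug 82.31180815482604 83.29419262127487
ring [0.5457 0.0356 0.08  ] barend [0.5617 0.1554 0.1135]
```

Bar at 82.2° against the board's 82.8°, so the button is fully across. Next is the jack.

Call:
{"fn": "drive_tool", "kwargs": {
  "targets": [0, 0, 0, -30, 3, 0, 1, 0, 0, 0, -50, 5.5, 0, 1, 0, 0, 0, -60, 6.2, 0, 1, 0, 0, 0, -60, 6.2, 0, 1, 0, 0, 0, -60, 6.2, 0, 1, 0, 0, 0, -60, 6.2, 0, 1, 0, 0, 0, -46, 5.4, 0, 1, 0, 0, -7.4, 0, 0, 0, 1, 0, 0, -7.4, 0, 0, 0, 1, 0, 0, 0, 0, 0, 0, 1]
}}

```text
clock: 9.72
position: [0.5673, -0.2605, 0.2407]
ee_rot: [-0.002, 0.638, 0.77, -0.0]
contact_force: [0.6, 0.1, 0.7]
width: 0.085
```

```bash
python3 - <<'E'
from h import *
s=get_state();im=get_image('wrist');cv2.imwrite('pics/w3.png',im[:,:,::-1]);np.savez('w3.npz',**s)
r,p=tcp(s);print(s['clock'],p,np.degrees(np.arctan2(r[1,1],r[0,1])),s['contact_force'])
E
```

```text
9.725 [ 0.56731585 -0.26046444  0.24070402] 10.65022944651265 [0.60782689 0.1293035  0.68404092]
```

View pics/w3.png

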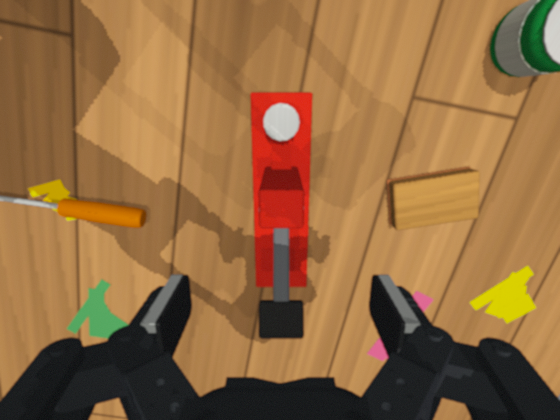

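```bash
python3 - <<'E'
from h import *
s=dict(np.load('w3.npz'));C=cam('wrist',s)
np.set_printoptions(precision=4,suppress=True)
t=cv2.imread('pics/w3.png');g=t[100:145,255:308]
m=((g.max(2).astype(int)-g.min(2)<40)&(g.max(2)>120)).astype(np.uint8)
n,l,st,c=cv2.connectedComponentsWithStats(m);i=1+st[1:,4].argmax();print(st[i],c[i]+[255,100])
S=plane(C,c[i]+[255,100],.058)
cv2.imwrite('pics/w3c.png',cv2.resize(t[150:350,220:340],None,fx=4,fy=4,interpolation=2)[:600])
c4=lambda x,y:(220+x/4-.4,150+y/4-.4)
print('saddle',S,'corner n',plane(C,(251,93),.01),plane(C,(312,93),.01))
E
```

```text
[   9    4   35   37 1030] [280.8709 121.9184]
saddle [ 0.557  -0.1934  0.058 ] corner n [ 0.5191 -0.1715  0.01  ] [ 0.5857 -0.159   0.01  ]
```

View pics/w3c.png

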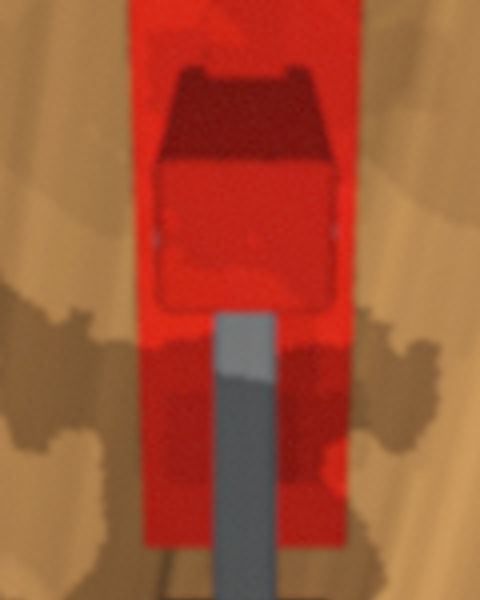

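```bash
python3 - <<'E'
from h import *
s=dict(np.load('w3.npz'));C=cam('wrist',s)
np.set_printoptions(precision=4,suppress=True)
a=lambda p,q:np.degrees(np.arctan2(*(p-q)[1::-1]))
T=plane(C,(281,208.6),.125);S=plane(C,(280.87,121.9),.058);P=plane(C,(281,318.5),.131)
print(T,S,P,np.linalg.norm((S-T)[:2]),np.linalg.norm((S-P)[:2]),a(S,T),a(S,P),a(T,P))
r,p=tcp(s)
print('tcp shift to tower', row(s,[T[0],T[1],.086]))
E
```

```text
[ 0.5699 -0.2609  0.125 ] [ 0.557  -0.1934  0.058 ] [ 0.5903 -0.3682  0.131 ] 0.06879890056447346 0.1779317870616231 100.81909164909544 100.77235658711531 100.74289416134252
tcp shift to tower [ -1.3183   2.8921 154.6941]
```

Call:
{"fn": "drive_tool", "kwargs": {
  "targets": [0, 0, 0, -1, 2.9, 30, 1, 0, 0, 0, 0, 0, 40, 1, 0, 0, 0, 0, 0, 40, 1, 0, 0, 0, 0, 0, 30, 1, 0, 0, 0, 0, 0, 14.7, 1, 0, 0, 0, 0, 0, 0, 1, 0, 0, 0, 0, 0, 0, 0, 0, 0, 0, 0, 0, 0, 0, 0, 0, 0, 0, 0, 0, 0, 0, 0, 0, 0, 0, 0, 0],
  "grip_force": 80
}}

```text
clock: 11.02
position: [0.5703, -0.2615, 0.0895]
ee_rot: [0.0, 0.638, 0.77, -0.001]
contact_force: [-4.1, -1.0, 5.6]
width: 0.0393
```

```bash
python3 - <<'E'
from h import *
s=get_state()
r,p=tcp(s);print(s['clock'],p,np.degrees(np.arctan2(r[1,1],r[0,1])),s['contact_force'],s['moment'],s['width'])
E
```

```text
11.025 [ 0.57033663 -0.26153124  0.08945559] 10.778659833399448 [-4.07046132 -1.00978426  5.5584827 ] [-0.10563071  0.57083947  0.06374224] 0.0393166712554263
```

Call:
{"fn": "drive_tool", "kwargs": {
  "targets": [0, 0, 0, 0, 0, -4, 0, 0, 0, 0, 0, 0, -4, 0, 0, 0, 0, 0, 0, -1, 0, 0, 0, 0, 0, 0, 0, 0, 0, 0, 0, 0, 0, 0, 0]
}}

```text
clock: 11.65
position: [0.571, -0.2608, 0.0967]
ee_rot: [-0.0, 0.638, 0.77, 0.0]
contact_force: [-0.0, 0.3, -8.5]
width: 0.039
```

```bash
python3 - <<'E'
from h import *
s=get_state();im=get_image('side');cv2.imwrite('pics/s4.png',cv2.resize(im[80:260,215:355,::-1],None,fx=3.3,fy=3.3,interpolation=2))
im=get_image('wrist');cv2.imwrite('pics/w4.png',im[:,:,::-1])
r,p=tcp(s);print(s['clock'],p,np.degrees(np.arctan2(r[1,1],r[0,1])),s['contact_force'],s['moment'],s['width'])
E
```

```text
11.65 [ 0.5709503  -0.26082766  0.09668499] 10.763154965334072 [-0.0429663   0.34526953 -8.52573137] [0.09758483 0.03077064 0.00492066] 0.03897400778263269
```

View pics/s4.png

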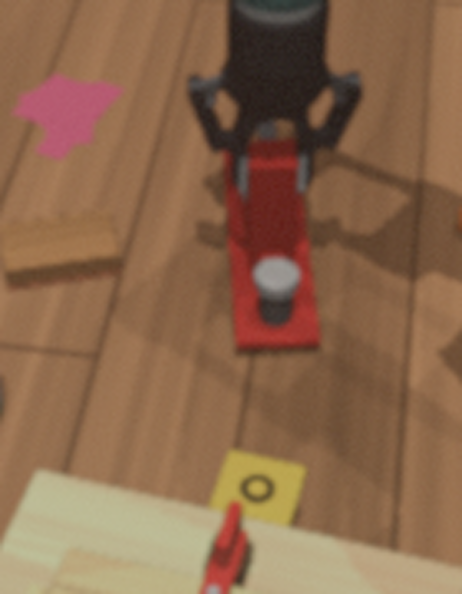

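View pics/w4.png

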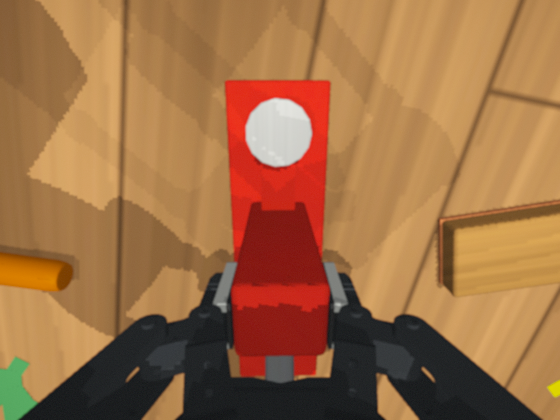

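```bash
python3 - <<'E'
from h import *
s=get_state();C=cam('wrist',s)
np.set_printoptions(precision=4,suppress=True)
t=cv2.imread('pics/w4.png');g=t[90:175,235:325]
m=((g.max(2).astype(int)-g.min(2)<40)&(g.max(2)>120)).astype(np.uint8)
n,l,st,c=cv2.connectedComponentsWithStats(m);i=1+st[1:,4].argmax();uv=c[i]+[235,90]
print(st[i],uv)
S=plane(C,uv,.065);r,p=tcp(s)
o=r.T@(S-p);print(S,'saddle in tool',o*1000)
ang=np.radians(-7.2);ty=np.array([np.cos(ang),np.sin(ang)]);tx=np.array([-ty[1],ty[0]])
L=np.array([.5456,.0348])
tgt=L-tx*o[0]-ty*o[1];print('tcp target',tgt)
d=tgt-p[:2];print('shift after rotation tool x,y mm',d@tx*1000,d@ty*1000)
E
```

```text
[  11    9   66   68 3466] [278.1039 132.077 ]
[ 0.5587 -0.1918  0.065 ] saddle in tool [70.1671  0.8344 31.8635]
tcp target [ 0.536  -0.0347]
shift after rotation tool x,y mm 220.00169555890884 -63.105444302163136
```

Call:
{"fn": "drive_tool", "kwargs": {
  "targets": [0, 0, 6, 0, 0, 1, 0, 0, 0, 6, 0, 0, 1, 0, 0, 0, 6, 0, 0, 1, 0, 0, 0, 0, 20, -11, 0, 0, 0, 0, 0, 30, -15, 0, 0, 0, 0, 0, 30, -15, 0, 0, 0, 0, 0, 30, -15, 0, 0, 0, 0, 0, 25, -7, 0, 0, 0, 0, 0, 25, 0, 0, 0, 0, 0, 0, 15, 0, 0, 0, 0, 0, 0, 5, 0, 0, 0, 0, 0, 0, 0, 0, 0, 0]
}}

```text
clock: 13.25
position: [0.5315, -0.0749, 0.0941]
ee_rot: [0.0, 0.75, 0.661, -0.0]
contact_force: [0.2, 0.9, -7.8]
width: 0.0392
```

```bash
python3 - <<'E'
from h import *
s=get_state();im=get_image('side');cv2.imwrite('pics/s5.png',cv2.resize(im[100:280,215:355,::-1],None,fx=3.3,fy=3.3,interpolation=2))
im=get_image('wrist');cv2.imwrite('pics/w5.png',im[:,:,::-1]);np.savez('w5.npz',**s)
r,p=tcp(s);print(s['clock'],p,np.degrees(np.arctan2(r[1,1],r[0,1])),s['contact_force'],s['moment'],s['width'])
print(row(s,[.536,-.0347,p[2]]))
E
```

```text
13.25 [ 0.53149619 -0.07485433  0.09414132] -7.207125389692558 [ 0.15638478  0.86096314 -7.82381553] [ 0.07425774 -0.04929421 -0.01731384] 0.03924162071343309
[ 4.04021042e+01 -5.69399877e-01 -2.46606948e-02]
```

View pics/s5.png

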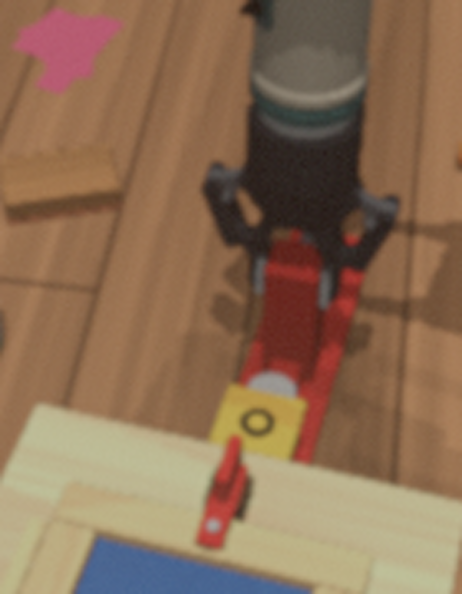

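View pics/w5.png

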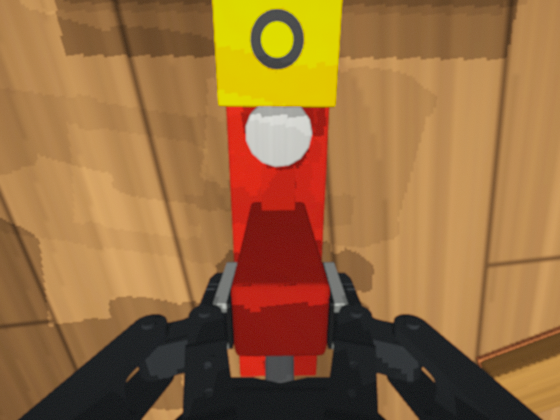

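```bash
python3 - <<'E'
from h import *
s=dict(np.load('w5.npz'));C=cam('wrist',s);r,p=tcp(s)
np.set_printoptions(precision=4,suppress=True)
t=cv2.imread('pics/w5.png');g=t[0:80,235:320]
m=(g.max(2)<110).astype(np.uint8)
n,l,st,c=cv2.connectedComponentsWithStats(m);print(st,c)
i=1+st[1:,4].argmax();cc=[st[i,0]+st[i,2]/2-.5+235,st[i,1]+st[i,3]/2-.5]
Rg=plane(C,cc,.08);ro=r.T@(Rg-p)*1000
S=plane(C,(278.1,132.1),.0624);so=r.T@(S-p)*1000
print(cc,Rg,ro,so,'move',ro-so)
E
```

```text
[[   0    0   85   80 5468]
 [  16   10   52   59 1332]] [[42.0399 39.7655]
 [41.8363 38.4099]]
[np.float64(276.5), np.float64(39.0)] [0.5456 0.0365 0.08  ] [112.2127   0.0344  14.0733] [70.7062  0.5963 31.6986] move [ 41.5066  -0.5619 -17.6253]
```

Call:
{"fn": "drive_tool", "kwargs": {
  "targets": [0, 0, 0, 10, -0.6, 0, 0, 0, 0, 0, 15, 0, 0, 0, 0, 0, 0, 11, 0, 0, 0, 0, 0, 0, 5, 0, 0, 0, 0, 0, 0, 0, 0, 0, 0, 0, 0, 0, 0, 0, 3, 0, 0, 0, 0, 0, 0, 2, 0, 0, 0, 0, 0, 0, 0.5, 0, 0, 0, 0, 0, 0, 0, 0]
}}

```text
clock: 14.48
position: [0.5357, -0.034, 0.0894]
ee_rot: [0.0, 0.75, 0.661, 0.0]
contact_force: [-3.7, 0.6, 4.2]
width: 0.0391
```

```bash
python3 - <<'E'
from h import *
s=get_state()
im=get_image('wrist');cv2.imwrite('pics/w6.png',im[:,:,::-1]);np.savez('w6.npz',**s)
r,p=tcp(s);print(s['clock'],p,np.degrees(np.arctan2(r[1,1],r[0,1])),s['contact_force'],s['moment'],s['width'])
E
```

```text
14.475 [ 0.5357411  -0.03396201  0.08940699] -7.242521533466557 [-3.74232832  0.64344747  4.22073744] [0.00600101 0.53679149 0.02197703] 0.03909508961152658
```

View pics/w6.png

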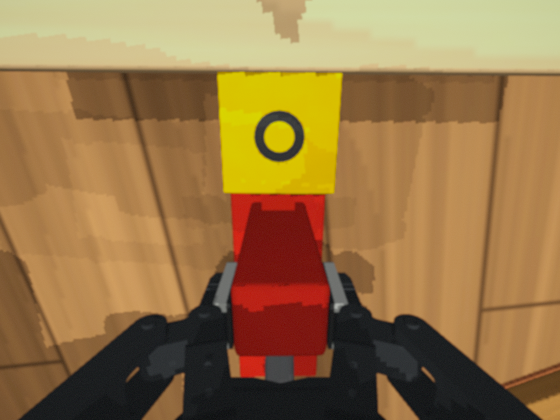

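```bash
python3 - <<'E'
from h import *
s=dict(np.load('w6.npz'));C=cam('wrist',s);r,p=tcp(s)
np.set_printoptions(precision=4,suppress=True)
t=cv2.imread('pics/w6.png');g=t[95:185,235:325]
m=(g.max(2)<110).astype(np.uint8)
n,l,st,c=cv2.connectedComponentsWithStats(m);print(st)
i=1+st[1:,4].argmax();cc=[st[i,0]+st[i,2]/2-.5+235,st[i,1]+st[i,3]/2-.5+95]
print(cc,r.T@(plane(C,cc,.08)-p)*1000)
E
```

```text
[[   0    0   90   90 7011]
 [  20   16   49   50 1089]]
[np.float64(279.0), np.float64(135.5)] [71.0123  1.134   9.3911]
```

Call:
{"fn": "drive_tool", "kwargs": {
  "targets": [0, 0, 0, 0, 0, -2, 0.3, 0, 0, 0, 0, 0, -2, 0.8, 0, 0, 0, 0, 0, 0, 1, 0, 0, 0, 0, 0, 0, 1, 0, 0, 0, 0, 0, -20, 1, 0, 0, 0, 0, 0, -40, 1, 0, 0, 0, 0, 0, -40, 1, 0, 0, 0, 0, 0, -30, 1, 0, 0, 0, 0, 0, 0, 1]
}}

```text
clock: 15.65
position: [0.5377, -0.0341, 0.2254]
ee_rot: [0.003, 0.75, 0.661, 0.002]
contact_force: [0.2, 0.3, -0.8]
width: 0.0853
```

```bash
python3 - <<'E'
from h import *
s=get_state()
im=get_image('wrist');cv2.imwrite('pics/w7.png',im[:,:,::-1]);np.savez('w7.npz',**s)
im=get_image('top');cv2.imwrite('pics/t7.png',cv2.resize(im[140:260,145:355,::-1],None,fx=3.8,fy=3.8,interpolation=2))
r,p=tcp(s);print(s['clock'],p,np.degrees(np.arctan2(r[1,1],r[0,1])),s['contact_force'],s['moment'],s['width'])
E
```

```text
15.65 [ 0.53769808 -0.03405577  0.22537372] -7.236189294977623 [ 0.17166147  0.29973889 -0.83424788] [ 0.05369888 -0.06553863  0.02300743] 0.08528909270488044
```

View pics/w7.png

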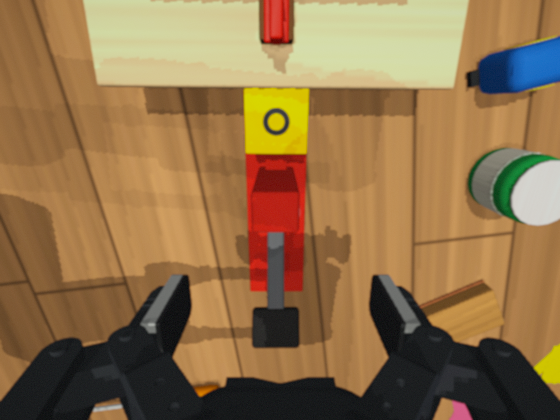

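```bash
python3 - <<'E'
from h import *
t=cv2.imread('pics/w7.png')
cv2.imwrite('pics/w7c.png',cv2.resize(t[85:355,235:320],None,fx=3.5,fy=3.5,interpolation=2)[:1000])
s=dict(np.load('w7.npz'));C=cam('wrist',s);print(proj(C,np.array([.536,-.0345,.125])))
E
```

```text
[275.11419561 214.4439413 ]
```

View pics/w7c.png

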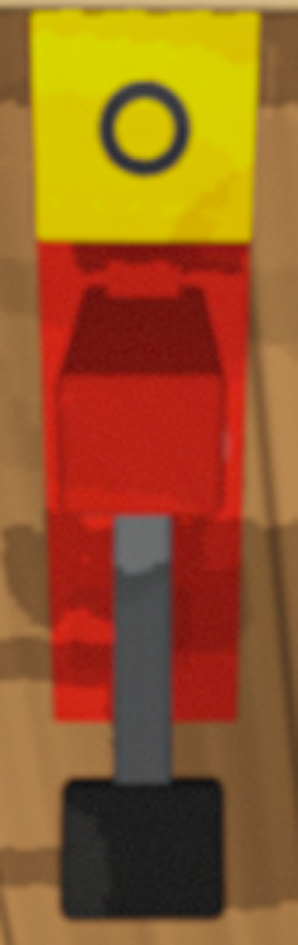

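```bash
python3 - <<'E'
from h import *
np.set_printoptions(precision=4,suppress=True)
s=dict(np.load('w7.npz'));C=cam('wrist',s);r,p=tcp(s)
c=lambda x,y:(235+x/3.5-.36,85+y/3.5-.36)
T=plane(C,c(140.5,444),.125);G=plane(C,c(144.5,128),.08);P=plane(C,c(142,848),.131)
# tower top edges
for n,q in(('tower',T),('ring',G),('pad',P)):print(n,q,r.T@(q-p)*1000)
print('tower L/R top edge', (r.T@(plane(C,c(58,376),.125)-p)*1000),(r.T@(plane(C,c(224,376),.125)-p)*1000), (r.T@(plane(C,c(140,515),.125)-p)*1000))
ang=np.radians(-7.2);jy=np.array([-np.sin(ang),np.cos(ang)])
print('dist',np.linalg.norm((G-T)[:2]))
Gt=np.array([.5456,.0353]); print('pad tgt',Gt-jy*.192)
st=get_state();print(row(st,[*(Gt-jy*.192),.15]))
E
```

```text
tower [ 0.5361 -0.0319  0.125 ] [  1.9313  -2.5533 100.3584]
ring [0.5457 0.036  0.08  ] [ 70.533   -1.8945 145.3412]
pad [ 0.5222 -0.1403  0.131 ] [-107.3496   -2.5978   94.3938]
tower L/R top edge [ 18.3802 -21.3045 100.2286] [ 18.3272  16.6052 100.48  ] [-15.9823  -2.7588 100.3629]
dist 0.068593639948584
pad tgt [ 0.5215 -0.1552]
[-122.3384    1.4185   72.1965]
```

Call:
{"fn": "drive_tool", "kwargs": {
  "targets": [0, 0, 0, -30, -2, 0, 0, 0, 0, 0, -40, 0, 0, 0, 0, 0, 0, -40.5, 0, 0, 0, 0, 0, 0, 0, 0, 0, 0, 0, 0, 0, 0, 0, 25, 0, 0, 0, 0, 0, 0, 35, 0, 0, 0, 0, 0, 0, 22, 0, 0, 0, 0, 0, 0, 0, 0, 0, 0, 0, 0, 0, 0, 0],
  "grip_force": 30
}}

```text
clock: 16.88
position: [0.5203, -0.1427, 0.1408]
ee_rot: [0.0, 0.75, 0.661, 0.0]
contact_force: [0.7, 1.6, -0.1]
width: -0.0002
```

```bash
python3 - <<'E'
from h import *
s=get_state()
im=get_image('wrist');cv2.imwrite('pics/w8.png',im[:,:,::-1])
r,p=tcp(s);print(s['clock'],p,s['contact_force'],s['width'])
G=np.array([.5457,.0353,.08]);print(r.T@(G-p)*1000)
E
```

```text
16.875 [ 0.52030818 -0.14268941  0.14082618] [ 0.6980634   1.64422642 -0.14672651] -0.00019842555347815923
[179.75293398   2.83341696  60.87407608]
```

View pics/w8.png

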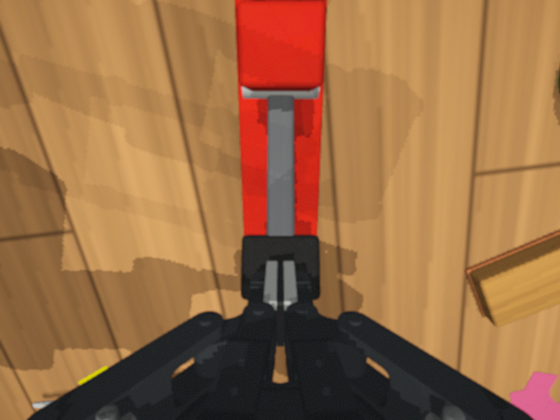

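Call:
{"fn": "drive_tool", "kwargs": {
  "targets": [0, 0, 0, 0, 0, 8, 0, 0, 0, 0, -2, 0, 8, 0, 0, 0, 0, -3, 0, 8, 0, 0, 0, 0, -3, 0, 8, 0, 0, 0, 0, -2, 0, 8, 0, 0, 0, 0, -2, 0, 8, 0, 0, 0, 0, -1, 0, 8, 0, 0, 0, 0, -1, 0, 6, 0, 0, 0, 0, 0, 0, 3, 0, 0, 0, 0, 0, 0, 0, 0, 0, 0, 0, 0, 0, 0, 0]
}}

```text
clock: 18.3
position: [0.5192, -0.157, 0.0798]
ee_rot: [0.001, 0.751, 0.661, 0.001]
contact_force: [-4.9, 4.3, 29.4]
width: -0.0001
```

```bash
python3 - <<'E'
from h import *
s=get_state()
im=get_image('side');cv2.imwrite('pics/s9.png',cv2.resize(im[100:350,165:365,::-1],None,fx=2.4,fy=2.4,interpolation=2))
im=get_image('wrist');cv2.imwrite('pics/w9.png',im[:,:,::-1])
r,p=tcp(s);print(s['clock'],p,s['contact_force'],s['moment'],s['width'])
E
```

```text
18.3 [ 0.51920678 -0.15697872  0.07980986] [-4.91684997  4.25875607 29.37691335] [ 0.66717829  0.92297711 -0.00564455] -9.191169964489403e-05
```

View pics/s9.png

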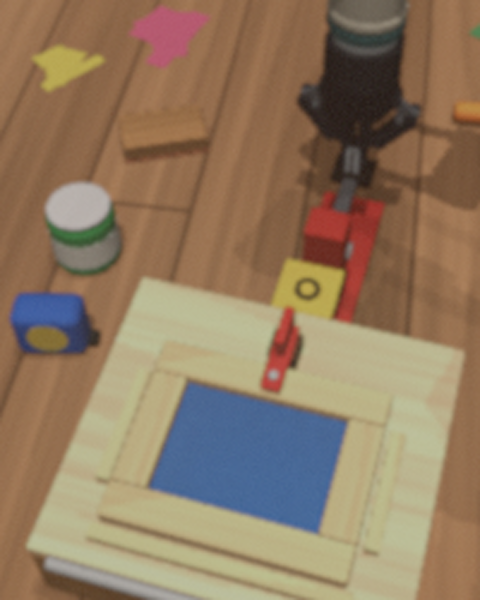

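View pics/w9.png

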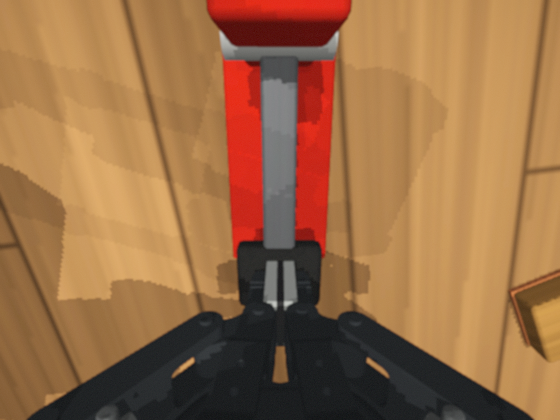

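Handle fully down: tip at 80 mm, 29 N at the stop, board visibly raised. Now I'll let it come up.

Call:
{"fn": "drive_tool", "kwargs": {
  "targets": [0, 0, 0, 0, 0, -4, 0, 0, 0, 0, 1, 0, -6, 0, 0, 0, 0, 1, 0, -8, 0, 0, 0, 0, 2, 0, -8, 0, 0, 0, 0, 2, 0, -8, 0, 0, 0, 0, 3, 0, -8, 0, 0, 0, 0, 3, 0, -8, 0, 0, 0, 0, 2, 0, -8, 0, 0, 0, 0, 0, 0, -8, 0, 0, 0, 0, 0, 0, -8, 0, 0, 0, 0, 0, 0, 0, 0, 0, 0, 0, 0, 0, 0, 0]
}}

```text
clock: 19.9
position: [0.5197, -0.1432, 0.1493]
ee_rot: [-0.0, 0.75, 0.661, -0.0]
contact_force: [-0.4, -0.8, 0.2]
width: 0.0
```

Call:
{"fn": "drive_tool", "kwargs": {
  "targets": [0, 0, 0, 0, 0, 0, 0, 0, 0, 0, 0, 0, 0, 0, 0, 0, 0, 0, 0, 0, 0]
}}

```text
clock: 20.27
position: [0.5199, -0.1431, 0.1494]
ee_rot: [-0.0, 0.75, 0.661, -0.0]
contact_force: [0.5, -0.1, 0.8]
width: -0.0002
```

```bash
python3 - <<'E'
from h import *
s=get_state()
im=get_image('side');cv2.imwrite('pics/s10.png',cv2.resize(im[100:350,165:365,::-1],None,fx=2.4,fy=2.4,interpolation=2))
im=get_image('wrist');cv2.imwrite('pics/w10.png',im[:,:,::-1])
r,p=tcp(s);print(s['clock'],p,s['contact_force'],s['moment'],s['width'])
G=np.array([.5457,.0353,.08]);print(r.T@(G-p)*1000)
E
```

```text
20.275 [ 0.51989115 -0.14309248  0.14944571] [ 0.5358365  -0.12895096  0.82909146] [ 0.00981637  0.02744902 -0.03299687] -0.00018782474124126553
[180.21395007   3.15059213  69.4671697 ]
```

View pics/s10.png

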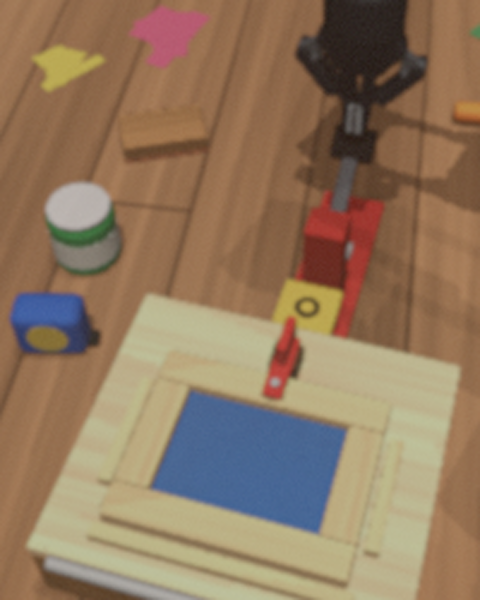

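View pics/w10.png

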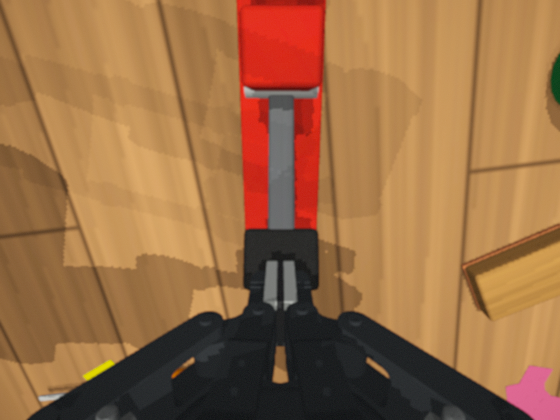

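Handle fully up, board back flat, jack unmoved. Second press:

Call:
{"fn": "drive_tool", "kwargs": {
  "targets": [0, 0, 0, 0, 0, 8, 0, 0, 0, 0, 0, 0, 9, 0, 0, 0, 0, -2, 0, 8, 0, 0, 0, 0, -3, 0, 8, 0, 0, 0, 0, -3, 0, 8, 0, 0, 0, 0, -2, 0, 8, 0, 0, 0, 0, -2, 0, 8, 0, 0, 0, 0, -1, 0, 8, 0, 0, 0, 0, -1, 0, 6, 0, 0, 0, 0, 0, 0, 2.5, 0, 0, 0, 0, 0, 0, 0, 0, 0, 0, 0, 0, 0, 0, 0]
}}

```text
clock: 21.88
position: [0.5186, -0.1566, 0.0799]
ee_rot: [0.001, 0.75, 0.661, 0.001]
contact_force: [-6.5, 4.2, 28.4]
width: -0.0001
```

Call:
{"fn": "drive_tool", "kwargs": {
  "targets": [0, 0, 0, 0, 0, 0, 0, 0, 0, 0, 0, 0, 0, 0, 0, 0, 0, 0, 0, 0, 0]
}}

```text
clock: 22.25
position: [0.5185, -0.1566, 0.0799]
ee_rot: [0.001, 0.75, 0.661, 0.001]
contact_force: [-6.3, 4.8, 28.7]
width: -0.0
```

```bash
python3 - <<'E'
from h import *
s=get_state()
im=get_image('side');cv2.imwrite('pics/s11.png',cv2.resize(im[100:350,165:365,::-1],None,fx=2.4,fy=2.4,interpolation=2))
im2=get_image('top');cv2.imwrite('pics/t11.png',im2[:,:,::-1])
r,p=tcp(s);print(s['clock'],p,s['contact_force'],s['moment'],s['width'])
T=cam('top');S=cam('side')
E
```

```text
22.25 [ 0.5185288  -0.15655818  0.07985782] [-6.27577918  4.77835087 28.74783705] [0.76966679 1.01525809 0.02599749] -2.5427732674900746e-05
```

View pics/s11.png

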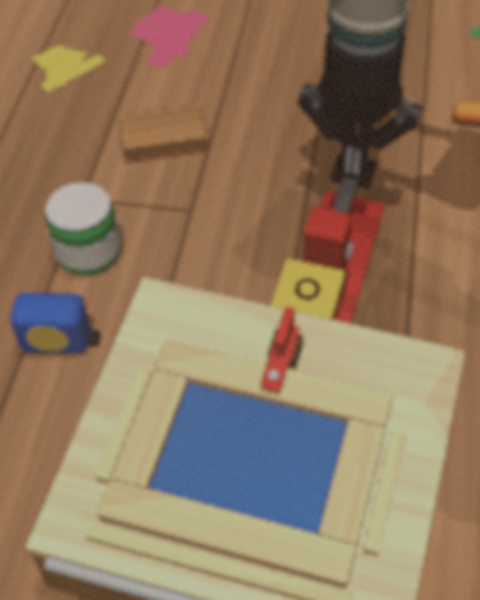

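View pics/t11.png

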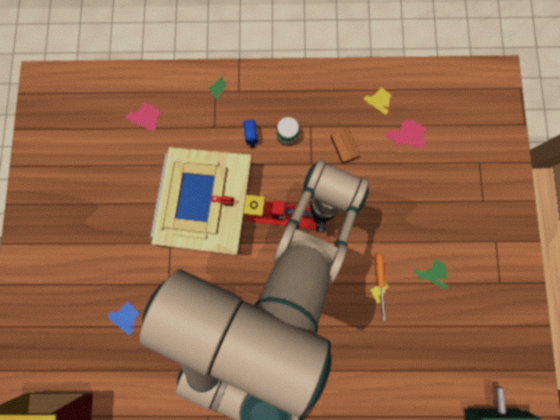

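```bash
python3 - <<'E'
from h import *
T=cam('top');S=cam('side')
print(tri(T,(254.0,205.2),S,(292.6,219.7)))
sign_off();print(get_state()['clock'])
E
```

```text
[0.54382352 0.03460241 0.10722903]
the job is handed in; nothing more can be done
the job is handed in; nothing more can be done
```

The job is done and handed in at about 22 s, with the handle still held down and the board raised on the jack.

- **Turnbutton:** I turned it to its stop, so its bar now lies over the frame. Measured afterwards, the bar was at 82.2° and the board's y axis at 82.8°. The last pictures still show it across.
- **Jack position:** I set it flat on the bench, in line with the board. Just before I let go, its saddle was within about 1 mm of the lug's ring. The tower-to-ring distance after letting go agreed to within about 1 mm.
- **Pumping:** The first press went fully down (tip at 80 mm, 29 N). The handle then came all the way up, with the tip clear above it and the board back flat. The second press is held at 80 mm with about 29 N.
- **Board height:** With the handle down, the ring measured about 107 mm above the bench in two camera views. It was about 80 mm with the board flat, and the full stroke should give about 108 mm.
- **Other things on the bench:** They look unmoved in the last pictures. I compared those by eye only.

No check failed. The cameras differed by up to about 2 mm when locating points, which is within their calibration. The fingertips briefly pressed on the turnbutton at about 6 N, so I re-gripped it a little higher before turning it.

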